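Set and lock the ironing board's telescopic leg

TASK

The ironing board lies upside down on the laundry counter for setting its leg: a spring has pushed the telescopic leg right out, and the red cam lever on the leg's black collar stands open. Push the leg in until the collar's mouth meets the facing edge of the blue tape on the steel rod and, holding it there, swing the cam lever fully shut against the leg tube. The clamp screw is still slack, so do not let go: finish while still holding the leg at the tape with the lever shut, ready for a workmate to tighten it, and leave the clothes peg, wrench and spray can where they are.

Things in the scene. Friction and masses are not known exactly. Their poses are not given: they have to be found in the camera images.
- board: Ironing board, upside down, steady, 290 wide (x), 780 long; rounded nose at +y, wire iron rest at -y. Origin on the counter under the leg line; z up; y along the leg from hinge bracket to foot. Its grey underside is 30 above the counter, with tubes and ribs at x = +-90 and +-105 up to 42. The leg's inner part, a steel rod of 20 diameter, is fixed at x = 0, axis 85 above the counter.
- leg (a joint): How far the leg is pushed in over the rod, in m: 0 = fully out at its stop, grows to 0.12 as it moves to the board's -y. A spring inside pushes it out with 4.5 N (at 0) to 7 N: whenever it is let go it slides back out, even with the lever shut, for the clamp screw is slack. It starts fully out, the tape 30 to 90 mm from the collar's mouth.
- collar_mouth (a point): Centre of the collar's mouth on the leg axis, axes as the board's; it must meet the tape edge. It moves with the sliding outer leg, which from here has a black collar: ring of 30 diameter y = 0 to 5, block 46 wide (x), 40 high, y = 5 to 45; then a white tube of 26 diameter y = 45 to 280 with a T foot bar along x, 290 long, 30 thick, at y = 283. The leg moves only along y.
- collar_back (a point): Centre of the collar's back face on the leg axis, 45 from the mouth towards the foot. The face stands 10 proud of the tube on each side (x), enough for a finger lying beside the tube to push the leg in against the spring.
- tape_edge (a point): The length mark: on the rod's axis at the edge of the blue tape that faces the collar. The tape is paper-thin, 12 wide round the rod, reaching from here away from the collar. The leg is right when the collar's mouth is here. Axes as the board's.
- lever (a joint): Angle of the red cam lever, rad: 0 = fully shut, flat along the leg tube; opens towards the board's +x, up to 1.5; starts at 0.6 to 0.9. It is stiff (0.08 Nm of friction all the way) and stays where it is left.
- lever_tip (a point): Near the lever's free end, 62 from its pin; the lever reaches 67. It swings level about the pin, at leg-axis height. Blade 8 thick, 24 high; the last 14 flares outward by 6. Shut, the blade's outer face is at x = 23.5 from the collar's mouth, so tube and lever together are 36.5 across; fingers on both sides can squeeze it shut.
- lever_pin (a point): Upright pin the lever turns on, at the height of the leg axis: x = 19.5, y = 42 from the collar's mouth, that is 3 mm before the collar's back face.
- peg: Wooden clothes peg, 80 long, 18 wide, 10 high, lying on the board's underside; bystander. Origin at the middle of its underside.
- wrench: Small steel wrench, 130 long, lying on the board's underside; bystander. Origin at the middle of its underside.
- can: Small white can of silicone spray with a blue cap, 48 diameter, 115 high, standing on the board's underside near the iron rest; bystander. Origin at the middle of its base.

How it is judged:
By the outcome, as a careful person would: the job done as asked, in the order asked, and still so for the second after the job is handed in, while the arm keeps its last pose, push and grip.
It also fails if it takes over 42 s, if anything falls off the work surface, if the arm or the gripper's body presses on something with over 40 N, if the wrist force passes 120 N, or if a joint passes its speed limit or range.

ROBOT

A 7-joint arm with a two-finger parallel gripper is mounted at the origin on the work surface. World frame = base frame: x ahead of the robot, y to its left, z up, the work surface at z = 0. Lengths are in mm, angles in degrees, forces in N, time in s.
With the tool pointing down it reaches from about 400 to 875 mm from the base axis. Payload 6.5 kg.
Tool frame: the origin (TCP) lies at the very end of the fingers, on their centre line; the grasp point (between the pads) lies ctrl.grip_point_offset behind it (ctrl.grip_point_offset is the distance from the TCP to the grasp point, in mm); z points along the fingers, y is the line along which they close (so a half turn about z gives the same grasp; the last joint's range is limited). The gripper opens to 88 mm and grips with 3 to 60 N. Pads are 18 mm wide; open, the fingers measure 123 mm over their backs; the gripper's body (75 mm by 187 mm) begins 45 mm behind the grasp point.
Start: joints at [59.232, 30.733, -0.252, 88.115, 0.149, 61.152, -4.079], TCP at [294.834, -579.278, 238.716] pointing down, gripper open.
Joint ranges: [-154.64, 154.64], [-21.42, 123.67], [-72.66, 72.17], [13.99, 137.28], [-74.86, 254.86], [10.95, 109.41], [-158.01, 158.01]. Speed limits (degrees/s): [136.94, 136.94, 180, 180, 180, 180, 180].

INTERFACE

Orientations are given as [roll, pitch, yaw] about the fixed x, y, z axes, in that order (R = Rz(yaw) Ry(pitch) Rx(roll)).
In Python, from rig import ctrl, capture, models gives the robot as it stands. The module is installed in compiled form; this text tells all that it offers.
- The arm moves only by the tool jog_arm, never from a script. Its argument "series" is a list that holds one entry, the list of rows, each a list of 6 numbers: the shift along the tool's x, y, z in m, then the turn, a rotation vector about the tool's x, y, z in degrees. A call has 1 to 8 rows; each row is the pose to reach, as a shift and turn from the pose commanded when the call began, along the tool's axes at that moment; what a row does not reach only later rows make up. A row lasts 1/12 s, in which the tool goes at most 41.7 mm and 7.16 degrees, less where a joint would pass 70% of its speed; a pose out of reach is approached as far as the arm can. A call with a gripper value outside its range is refused whole. "fingers" is the finger opening in m, from 0 to 0.0881, set as the call begins (left out, the last holds). The fingers move at their own pace and stop on an object; "force" is the grip in N (left out, the last holds). Time passes only in rows, so rows that repeat a pose let the fingers close. It gives the time, the measured TCP pose, the force, the opening and the grip force at its end, in the units of the state.
- ctrl.state(): the state, without advancing time (a new reading comes with each control period).
- capture(name): name is "side" or "top" or "wrist"; returns a dict with "img" (480x640x3 uint8, red, green, blue), "intrinsics" (3x3 intrinsics, pixels), "T" (4x4, takes a point from camera to world coordinates). Camera axes: x right, y up, looking along -z (the intrinsics and any distortion apply to the point x, -y, -z); pixel columns grow to the right and rows downward; lengths in mm; the calibration is good to about 2 mm. A picture is of the moment at which its call begins. There is no depth.
- ctrl.close_job(): hands the job in; it is judged then, once.
Trained networks look in a picture, given as the dict that the camera call returned (one of the last four; its "shot" number tells which), for a name from the list of things; names that differ only in an ending like _2 or _b are one class to them, and where a whole thing is asked for, a point or a joint stands for the part that bears it (a point fixed in the world has none). Each returns a list of dicts, best first, with "score" (0 to 1); they miss things now and then, are a little off and sometimes report something else, mostly with a low value. They report only what shows in the picture. A call takes as long as a camera call.
- models.look_for(query, picture): "at" ([x, y, z] in mm, in world coordinates, good to about 4 mm: the middle of the surface that is visible of it).
- models.spot_point(query, picture): "at" ([x, y, z] in mm, in world coordinates, good to about 4 mm: a listed point, or the origin of a listed thing).
The state is a dict: "time": time; "joint_pos": joint angles; "qd": joint speeds; "joint_torque": joint torques, N m; "position": TCP position; "tcp_rot": TCP orientation; "force": force on the tool from outside, world axes, zero at the start; "torque": the same for the moment, N m; "finger_gap": opening from 0.0 (shut) to 1.0 (fully open); "finger_force": force on a finger pad.
Only numpy, scipy, OpenCV 4.12 (cv2) and the standard library are available. Lean on these libraries where they do the work, as an engineer would, in place of code of your own. Each camera call takes 0.05 s, during which the arm holds its last target. There are 200 camera calls.

## Working session

There is one attempt and no reset: what is moved stays moved. The work goes in short steps, Python scripts to look and compute and a tool call to move; the robot and the scene stay as the last step left them, time stands still between calls to the robot, and variables do not carry over. Pictures are saved under pics/ and viewed, at most 10 in all, crops included, and the job is handed in when it is done.

Besides the shell and the picture viewer there is one more tool, called as name(argument=value, ...) on one line, values as JSON. jog_arm: Moves the arm, as the interface text tells. Its arguments: {"type":"object","properties":{"series":{"type":"array"},"fingers":{"type":"number"},"force":{"type":"number"}},"required":["series"]}

```bash
mkdir -p pics
cat > h.py <<'E'
from rig import ctrl,capture,models
import numpy as np,cv2
def proj(c,p):
    T=np.linalg.inv(c["T"]);q=T[:3,:3]@np.array(p,float)+T[:3,3];q=np.array([q[0],-q[1],-q[2]]);u=np.array(c["intrinsics"])@q;return u[:2]/u[2]
def ray(c,uv):
    d=np.linalg.inv(c["intrinsics"])@np.array([uv[0],uv[1],1.]);d=np.array([d[0],-d[1],-d[2]]);return c["T"][:3,3],c["T"][:3,:3]@d
def atz(c,uv,z):
    o,d=ray(c,uv);return o+d*(z-o[2])/d[2]
def save(c,n):cv2.imwrite(f"pics/{n}.png",c["img"][:,:,::-1])
E
python3 - <<'E'
from h import *
np.set_printoptions(precision=1,suppress=True)
for v in ["top","side"]:
    c=capture(v);save(c,v+"0")
    print(v,c["T"][:3,3])
    for n in ["board","collar_mouth","collar_back","tape_edge","lever_tip","lever_pin","peg","wrench","can"]:
        r=models.spot_point(n,c)[:1]
        for d in r:print(n,round(d["score"],2),np.array(d["at"]),proj(c,d["at"]))
s=ctrl.state();print(s["position"],s["tcp_rot"],s["time"],s["force"],ctrl.grip_point_offset)
E
```

```text
top [505.8 -80.9 792.4]
board 0.95 [590.1  55.1   4. ] [237.2 248.8]
collar_mouth 0.94 [589.7  93.8  83.4] [204.5 243.5]
collar_back 0.89 [588.7 139.9  82.9] [175.5 243.9]
tape_edge 0.52 [596.5  44.6  86.6] [235.2 239.3]
lever_tip 0.54 [643.4 190.5  83.8] [145.5 209.8]
lever_pin 0.89 [614.1 139.5  85.3] [176.1 227.9]
peg 0.86 [ 540.4 -107.    26.2] [329.4 277.3]
can 0.73 [ 598.6 -294.1   29.2] [439. 244.]
side [ 467.2 -596.9  725.3]
board 0.85 [600.   50.8  -5.3] [307.1 211.7]
collar_back 0.65 [594.8 141.9  81.3] [293.  143.4]
tape_edge 0.45 [598.6  48.3  83.4] [306.  177.7]
lever_tip 0.7 [645.2 190.8  85.1] [314.2 121.1]
lever_pin 0.77 [612.5 134.5  85.5] [303.4 142.9]
peg 0.85 [ 539.6 -106.7   35.9] [290.7 273.1]
wrench 0.63 [671.2 -94.9  29. ] [368.8 255. ]
can 0.62 [ 600.8 -294.4   27. ] [360.9 376.6]
[ 294.8 -579.3  238.7] [180.   0.  27.] 1.0 [ 0.1 -0.1 -0.5] 18.700000000000003
```

View pics/top0.png

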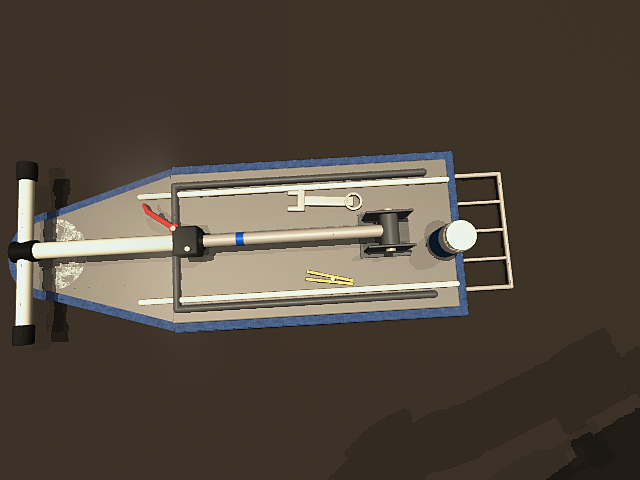

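View pics/side0.png

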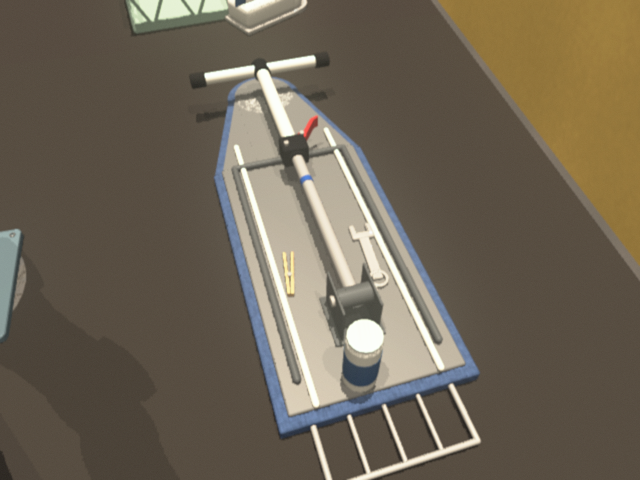

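Top view: the leg runs horizontally from the hinge (385,231) to the foot (22,250). The collar is at about (188,241), the open red lever ends at (145,207), and the blue tape is at about (239,238). Side view agrees, with the peg, wrench and can all clear of the collar area. Next I'll measure axis, mouth, tape and lever more exactly.

```bash
cat > m.py <<'E'
from h import *
np.set_printoptions(precision=2,suppress=True)
c=capture("top");im=c["img"].astype(int)
pts=[]
for u in list(range(45,165,5))+list(range(210,230,4))+list(range(250,355,5)):
    col=im[200:280,u].sum(1); g=im[200:280,u]
    # bright band near axis line
    v0=int(250-(u-25)*19/360)-200
    a=col[v0-14:v0+15]; t=(a.max()+np.percentile(a,10))/2
    lo=v0
    while col[lo-1]>t and lo>1: lo-=1
    hi=v0
    while col[hi+1]>t and hi<78: hi+=1
    pts.append((u,200+(lo+hi)/2,hi-lo+1))
for p in pts[::4]:print(p)
P=np.array([atz(c,p[:2],87)[:2] for p in pts])
vx,vy,x0,y0=cv2.fitLine(P.astype(np.float32),cv2.DIST_HUBER,0,.1,.01).ravel()
if vy<0:vx,vy=-vx,-vy
print("axis dir",vx,vy,"x at y=140",x0+(140-y0)*vx/vy)
b=(im[:,:,2]>im[:,:,0]+50)&(im[:,:,2]>90)
ys,xs=np.nonzero(b[225:252,195:300]);print("tape cols",np.unique(xs+195,return_counts=True))
for u in (234.5,244.5):print(atz(c,(u,238),95))
print(im[236,196:216].tolist());print(im[244,196:216].tolist())
E
python3 m.py
```

```text
(45, 250.0, 15)
(65, 244.5, 24)
(85, 247.0, 15)
(105, 246.0, 15)
(125, 245.0, 15)
(145, 244.0, 15)
(210, 239.5, 10)
(226, 239.0, 9)
(265, 236.5, 10)
(285, 235.0, 9)
(305, 234.0, 9)
(325, 233.0, 9)
(345, 232.0, 9)
axis dir -0.068629116 0.9976422 x at y=140 591.5061
tape cols (array([235, 236, 237, 238, 239, 240, 241, 242, 243]), array([ 5, 11, 12, 12, 12, 13, 13, 13,  4]))
[597.41  44.2   95.  ]
[597.54  28.54  95.  ]
[[43, 40, 35], [26, 25, 21], [23, 21, 18], [37, 33, 30], [33, 30, 28], [22, 20, 19], [39, 35, 30], [225, 203, 174], [207, 187, 162], [203, 183, 155], [201, 180, 154], [203, 183, 157], [204, 185, 156], [205, 187, 160], [209, 187, 159], [208, 188, 162], [208, 189, 160], [211, 188, 161], [212, 191, 164], [210, 189, 164]]
[[48, 44, 40], [28, 27, 23], [24, 21, 18], [38, 33, 31], [34, 32, 29], [28, 26, 25], [14, 13, 11], [130, 117, 98], [202, 186, 158], [193, 175, 149], [189, 170, 146], [187, 169, 142], [185, 167, 141], [183, 166, 140], [182, 166, 140], [180, 163, 137], [178, 158, 136], [178, 160, 137], [174, 157, 132], [172, 155, 129]]
```

jog_arm(series=[[[0.029,-0.024,0,0,0,-6],[0.058,-0.048,0,0,0,-12],[0.087,-0.072,0,0,0,-18],[0.116,-0.096,0,0,0,-24],[0.145,-0.12,0,0,0,-30],[0.174,-0.144,0,0,0,-36],[0.203,-0.168,0,0,0,-42],[0.232,-0.191,0,0,0,-48]]], fingers=0.08, force=15)

```text
time: 1.72
position: [415.4, -302.1, 239.0]
tcp_rot: [180.0, 0.0, 75.3]
force: [0.5, -0.2, -0.2]
finger_gap: 0.906
finger_force: 0.0
```

jog_arm(series=[[[0.037,0.0056,0,0,0,-2.5],[0.074,0.0112,0,0,0,-5],[0.111,0.017,0,0,0,-7.5],[0.148,0.0225,0,0,0,-10],[0.185,0.028,0,0,0,-12.5],[0.222,0.034,0,0,0,-15],[0.259,0.0395,0,0,0,-17.5],[0.296,0.045,0,0,0,-18.93]]])

```text
time: 2.38
position: [535.7, -28.0, 239.0]
tcp_rot: [180.0, 0.0, 94.0]
force: [1.1, -0.6, 0.5]
finger_gap: 0.905
finger_force: 0.0
```

jog_arm(series=[[[0.035,0.018,0.01,0,0,0],[0.07,0.036,0.02,0,0,0],[0.105,0.0545,0.03,0,0,0],[0.14,0.073,0.045,0,0,0],[0.176,0.091,0.058,0,0,0],[0.176,0.091,0.058,0,0,0],[0.176,0.091,0.058,0,0,0]]])

```text
time: 2.97
position: [613.3, 155.5, 179.5]
tcp_rot: [-179.9, -0.1, 94.2]
force: [-0.4, 0.6, 0.1]
finger_gap: 0.911
finger_force: 0.0
```

Run:
```python
from h import *
np.set_printoptions(precision=1,suppress=True)
s=ctrl.state();print(s["position"],s["tcp_rot"],s["time"],s["force"],s["finger_gap"])
for v in ["top","side","wrist"]:
    c=capture(v)
    if v=="wrist":save(c,v+"1")
    print(v,c["T"][:3,3])
    for n in ["collar_mouth","collar_back","tape_edge","lever_tip","lever_pin"]:
        for d in models.spot_point(n,c)[:1]:print(n,round(d["score"],2),np.array(d["at"]),proj(c,d["at"]))
```

```text
[613.3 155.5 179.5] [-179.9   -0.1   94.2] 2.9667 [-0.4  0.6  0.1] 0.9111017290908641
top [505.8 -80.9 792.4]
collar_mouth 0.73 [591.4  94.6  87.5] [203.4 242.1]
collar_back 0.92 [589.9 140.7  78.7] [175.9 243.5]
tape_edge 0.6 [595.4  44.8  84.2] [235.3 240.1]
lever_tip 0.78 [642.9 188.8  86.4] [145.9 209.8]
lever_pin 0.92 [612.5 138.9  81.6] [177.1 229.3]
side [ 467.2 -596.9  725.3]
collar_mouth 0.7 [593.4  95.8  86.1] [297.3 158.5]
collar_back 0.95 [593.2 138.2  81.9] [292.5 144.6]
tape_edge 0.54 [599.6  49.1  85.9] [306.5 176.3]
lever_tip 0.45 [644.3 190.1  86.9] [313.8 120.6]
wrist [609.4 222.  326. ]
collar_mouth 0.82 [594.2  95.5  86.1] [283.3 312.2]
tape_edge 0.83 [599.8  40.4  88.6] [287.4 381.5]
lever_tip 0.82 [644.3 192.4  86.8] [368.5 180. ]
lever_pin 0.78 [612.  136.   83.1] [312.2 258.3]
```

View pics/wrist1.png

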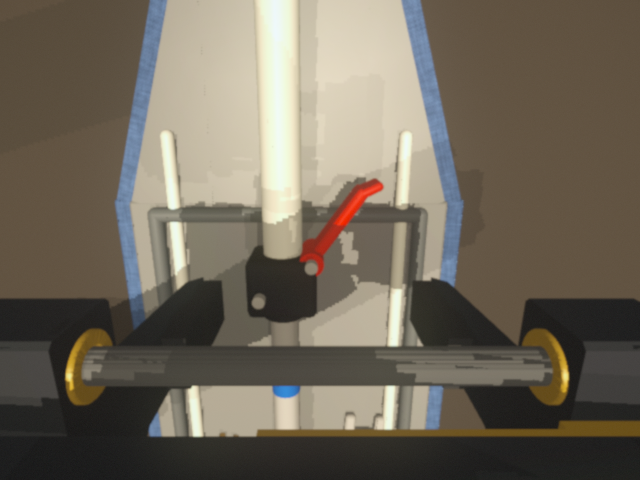

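Wrist view: the collar is at (282,285), the lever runs from its pin at (312,260) to its tip at (372,186), and the tape is at (287,390). The fingers straddle the tube with the lever inside the right one. Descending.

jog_arm(series=[[[0,-0.001,0.025,0,0,0],[0,-0.001,0.055,0,0,0],[0,-0.001,0.085,0,0,0],[0,-0.001,0.105,0,0,0],[0,-0.001,0.114,0,0,0],[0,-0.001,0.114,0,0,0],[0,-0.001,0.114,0,0,0]]], fingers=0.074)

```text
time: 4.45
position: [613.3, 152.4, 67.2]
tcp_rot: [180.0, -0.0, 93.9]
force: [0.5, 0.5, 0.5]
finger_gap: 0.839
finger_force: 0.0
```

jog_arm(series=[[[0,0,0,0,0,0],[0,0,0,0,0,0],[0,0,0,0,0,0]]])

```text
time: 4.7
position: [613.8, 152.3, 68.1]
tcp_rot: [179.9, -0.0, 93.9]
force: [0.1, -0.4, 0.4]
finger_gap: 0.839
finger_force: 0.0
```

jog_arm(series=[[[-0.004,0,0,0,0,0],[-0.008,0,0,0,0,0],[-0.014,0,0,0,0,0],[-0.02,0,0,0,0,0],[-0.026,0,0,0,0,0],[-0.032,0,0,0,0,0],[-0.038,0,0,0,0,0],[-0.04,0,0,0,0,0]]])

```text
time: 5.37
position: [616.2, 113.5, 67.8]
tcp_rot: [179.9, -0.2, 93.9]
force: [-0.7, 6.0, 4.3]
finger_gap: 0.842
finger_force: 2.9
```

jog_arm(series=[[[0,0,0,0,0,0],[0,0,0,0,0,0],[0,0,0,0,0,0]]])

```text
time: 5.62
position: [616.2, 113.5, 67.4]
tcp_rot: [179.9, -0.1, 93.9]
force: [0.2, 5.1, 4.3]
finger_gap: 0.837
finger_force: 2.6
```

```bash
cat > look.py <<'E'
from h import *
import sys
np.set_printoptions(precision=1,suppress=True)
s=ctrl.state();print(s["position"],s["time"],s["force"],s["finger_gap"])
out=[]
for v in ["top","side","wrist"]:
    c=capture(v)
    for n in ["collar_mouth","collar_back","tape_edge","lever_tip","lever_pin"]:
        for d in models.spot_point(n,c)[:1]:print(v,n,round(d["score"],2),np.array(d["at"]),proj(c,d["at"]))
    if v=="top":x=c["img"][190:290,120:280]
    elif v=="side":x=c["img"][100:200,240:400]
    else:x=c["img"][200:440,180:500]
    out.append(cv2.resize(x,(480,300),interpolation=cv2.INTER_NEAREST) if v!="wrist" else cv2.resize(x,(400,300)))
W=np.zeros((600,800,3),np.uint8);W[:300,:480]=out[0];W[300:,:480]=out[1];W[:240,480:]=cv2.resize(out[2],(320,240))
cv2.imwrite(f"pics/{sys.argv[1]}.png",W[:,:,::-1])
E
python3 look.py l1
```

```text
[616.2 113.5  67.4] 5.6167 [0.2 5.1 4.3] 0.8372491862587177
top collar_mouth 0.85 [589.9  54.9  87.7] [228.4 243.3]
top collar_back 0.79 [590.6 100.3  82.1] [200.6 243. ]
top tape_edge 0.61 [595.5  45.9  82.1] [234.8 240.2]
top lever_pin 0.92 [617.4  97.6  80.8] [203.2 226.5]
side collar_mouth 0.79 [595.5  58.2  86.5] [303.  172.7]
side collar_back 0.91 [591.5 101.9  83.6] [295.6 157.4]
side tape_edge 0.56 [599.   48.4  84.8] [306.2 177.1]
side lever_tip 0.72 [644.3 154.7  88.2] [318.1 132. ]
side lever_pin 0.88 [615.6  99.8  88.5] [309.2 154. ]
wrist collar_mouth 0.58 [599.2  56.7  84.7] [267.  440.1]
wrist collar_back 0.59 [594.   95.9  86. ] [256.3 359.8]
wrist lever_tip 0.67 [647.4 149.6  87.1] [413.3 236.5]
wrist lever_pin 0.89 [616.1 100.1  85.6] [314.1 353.1]
```

View pics/l1.png

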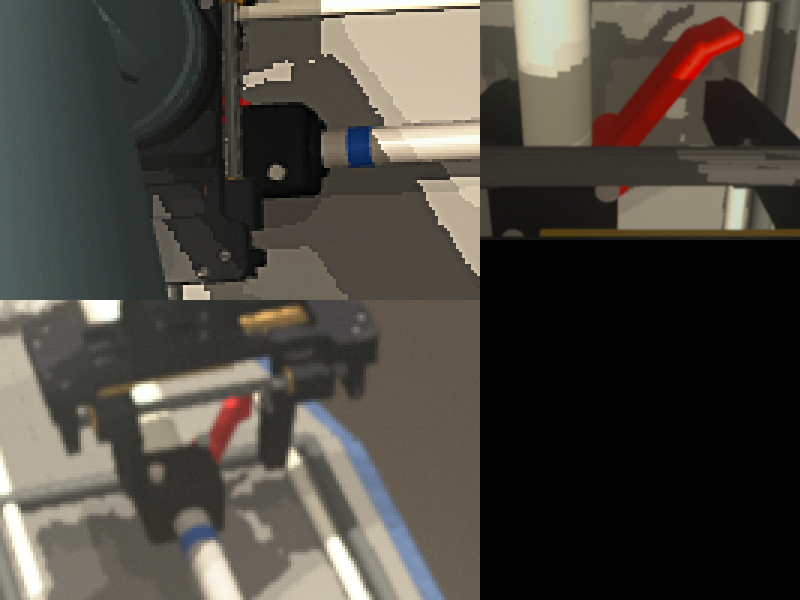

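The picture shows the finger pushing the collar back, and the mouth about 8 px (roughly 11 mm) short of the tape. The lever is still open, inside the right finger. Now a sub-pixel measurement of that gap.

```bash
cat > gap.py <<'E'
from h import *
np.set_printoptions(precision=2,suppress=True)
yb=np.array([-.0686,.9976]);
def ax(y,r):return np.array([591.5-(y-140)*.0688,y,85+r])
s=ctrl.state();print(s["position"],s["time"],s["force"],s["finger_gap"],s["finger_force"])
for k in range(1):
    c=capture("top");im=c["img"].astype(float)
    R=[]
    for dv in (-2,-1,0,1,2):
        # sample along projected rod axis line
        ys=np.arange(100,20,-.1)
        uv=np.array([proj(c,ax(y,10)) for y in ys]).astype(np.float32)
        uv[:,1]+=dv
        g=cv2.remap(im.astype(np.float32),uv[:,0].reshape(1,-1),uv[:,1].reshape(1,-1),cv2.INTER_LINEAR)[0]
        red=g[:,0];bl=g[:,2]-g[:,0]
        # tape: both crossings of bl half max
        h=bl.max()/2;ii=np.nonzero(bl>h)[0];te,tf=ys[ii[0]],ys[ii[-1]]
        # mouth: dark->bright; last index before tape with red<90 and bl small
        pre=red[:max(ii[0]-3,0)];dk=np.nonzero(pre<100)[0]
        u=uv[dk[-1]] if len(dk) else None
        m=None
        if u is not None:
            yy=np.arange(110,20,-.1);q=np.array([proj(c,ax(y,15))[0] for y in yy]);m=yy[np.argmin(abs(q-u[0]))]
        R.append((te,tf,m if m is not None else np.nan))
    print(np.array(R))
E
python3 gap.py
```

```text
[616.15 113.46  67.27] 6.5167 [0.47 5.37 4.02] 0.8400535417255875 2.5772821996361017
[[43.1 31.9 42.6]
 [43.1 31.9 42.6]
 [43.1 31.9 42.6]
 [43.1 31.9 42.6]
 [42.8 31.6 42.3]]
```

```bash
sed -i 's/max(ii\[0\]-3,0)/max(ii[0]-20,0)/' gap.py; python3 gap.py
```

```text
[616.13 113.49  67.27] 6.5667 [0.16 4.51 3.87] 0.8403288275483047 2.5773117737844586
[[43.1 31.9 55.4]
 [43.1 31.9 55.5]
 [43.1 31.9 55.5]
 [43.1 31.9 55.5]
 [42.8 31.6 55.5]]
```

jog_arm(series=[[[-0.003,0,0,0,0,0],[-0.006,0,0,0,0,0],[-0.009,0,0,0,0,0],[-0.009,0,0,0,0,0],[-0.009,0,0,0,0,0]]])

```text
time: 7.03
position: [616.8, 104.1, 67.2]
tcp_rot: [179.9, -0.1, 93.9]
force: [0.4, 5.3, 3.8]
finger_gap: 0.836
finger_force: 2.5
```

```bash
sed -i 's/ii\[0\]-20,0/ii[0]-8,0/' gap.py; python3 gap.py
python3 - <<'E'
from h import *
c=capture("top");a=cv2.resize(c["img"][215:265,205:265],(600,500),interpolation=cv2.INTER_NEAREST)
cv2.imwrite("pics/z1.png",a[:,:,::-1])
print(c["img"][238,218:248].tolist())
E
```

```text
[616.76 104.07  67.17] 7.0333 [0.4  5.33 3.83] 0.8362523866766687 2.472263176459819
[[43.1 31.9 43.1]
 [43.1 31.9 43.1]
 [43.1 31.9 43.1]
 [43.1 31.9 43.1]
 [42.8 31.6 42.8]]
[[18, 17, 16], [18, 17, 18], [17, 17, 18], [17, 17, 17], [18, 16, 17], [18, 17, 18], [19, 18, 18], [17, 16, 17], [17, 17, 17], [15, 14, 14], [11, 10, 10], [20, 20, 19], [17, 17, 16], [14, 13, 14], [35, 32, 28], [141, 125, 107], [133, 119, 97], [65, 81, 104], [12, 50, 109], [20, 54, 108], [22, 55, 108], [22, 55, 108], [23, 55, 109], [19, 53, 108], [20, 53, 109], [109, 104, 100], [133, 118, 98], [125, 114, 97], [125, 114, 100], [124, 116, 100]]
```

View pics/z1.png

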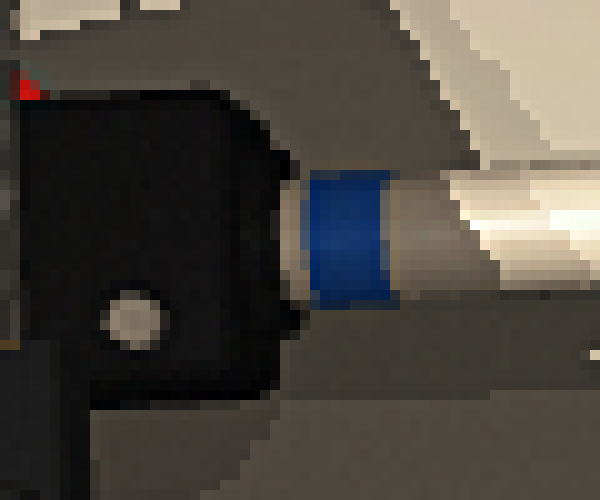

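The crop shows a strip of rod about 2.6 px wide (4 mm) between the mouth (column ~232.4) and the tape edge (~234.9).

jog_arm(series=[[[-0.002,0,0,0,0,0],[-0.0035,0,0,0,0,0],[-0.0035,0,0,0,0,0],[-0.0035,0,0,0,0,0]]])

```text
time: 7.47
position: [617.0, 100.8, 67.2]
tcp_rot: [179.9, -0.1, 93.9]
force: [1.6, 4.8, 4.2]
finger_gap: 0.841
finger_force: 2.5
```

```bash
cat > z.py <<'E'
from h import *
import sys
s=ctrl.state();print(s["position"],s["tcp_rot"],s["time"],s["force"],s["finger_gap"],s["finger_force"])
c=capture("top");d=capture("side")
a=cv2.resize(c["img"][215:265,205:265],(400,333),interpolation=cv2.INTER_NEAREST)
b=cv2.resize(d["img"][130:200,270:354],(400,333),interpolation=cv2.INTER_NEAREST)
w=cv2.resize(capture("wrist")["img"],(340,255))
W=np.zeros((600,800,3),np.uint8);W[:333,:400]=a;W[:333,400:]=b;W[340:595,:340]=w
cv2.imwrite(f"pics/{sys.argv[1]}.png",W[:,:,::-1])
for r in (236,238,240):print(c["img"][r,230:246].tolist())
E
python3 z.py z2
```

```text
[616.97098755 100.75252627  67.1615116 ] [ 1.79929784e+02 -6.01215187e-02  9.39379193e+01] 7.4667 [1.61046181 4.76959047 4.22996471] 0.8411099769811836 2.507846332155168
[[10, 9, 11], [13, 13, 13], [15, 15, 14], [11, 10, 9], [11, 11, 10], [77, 87, 105], [12, 46, 102], [15, 48, 98], [16, 48, 97], [16, 48, 98], [17, 48, 97], [14, 46, 98], [14, 44, 98], [99, 95, 90], [125, 107, 89], [120, 104, 89]]
[[11, 9, 10], [16, 14, 15], [17, 17, 17], [16, 16, 13], [13, 14, 12], [82, 96, 116], [17, 52, 111], [19, 54, 106], [20, 54, 106], [22, 55, 108], [22, 55, 108], [19, 53, 108], [21, 52, 109], [109, 105, 99], [132, 118, 97], [125, 114, 98]]
[[9, 9, 8], [11, 10, 12], [18, 17, 16], [15, 14, 15], [12, 9, 7], [73, 74, 75], [12, 47, 106], [18, 49, 102], [19, 49, 99], [19, 50, 101], [17, 49, 97], [16, 47, 99], [12, 45, 98], [66, 78, 92], [126, 110, 87], [119, 106, 89]]
```

View pics/z2.png

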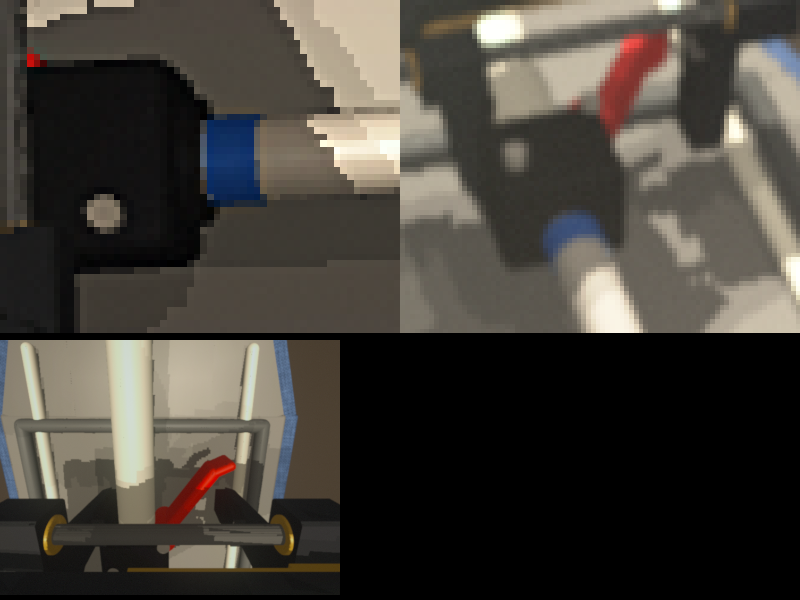

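Now px 234 is dark and px 235 is the blended tape edge, leaving a gap of about 0.6 mm. The lever is untouched. I'll take the last bit, then close the fingers while shifting sideways so the left finger stays behind the collar.

jog_arm(series=[[[-0.0003,0,0,0,0,0],[-0.0006,0,0,0,0,0],[-0.0006,0,0,0,0,0],[-0.0006,0,0,0,0,0]]])

```text
time: 7.95
position: [617.0, 100.5, 67.2]
tcp_rot: [179.9, -0.1, 93.9]
force: [0.5, 5.6, 3.4]
finger_gap: 0.844
finger_force: 2.8
```

jog_arm(series=[[[0,-0.0015,0,0,0,0],[0,-0.003,0,0,0,0],[0,-0.0045,0,0,0,0],[0,-0.005,0,0,0,0],[0,-0.005,0,0,0,0]]], fingers=0.066, force=15)

```text
time: 8.37
position: [612.9, 100.1, 67.1]
tcp_rot: [179.8, -0.1, 94.0]
force: [4.4, 5.9, -0.2]
finger_gap: 0.748
finger_force: 2.9
```

jog_arm(series=[[[0,-0.0015,0,0,0,0],[0,-0.003,0,0,0,0],[0,-0.0045,0,0,0,0],[0,-0.005,0,0,0,0],[0,-0.005,0,0,0,0]]], fingers=0.056)

```text
time: 8.78
position: [607.8, 99.7, 67.0]
tcp_rot: [179.8, -0.1, 94.0]
force: [2.7, 6.3, 0.5]
finger_gap: 0.634
finger_force: 2.8
```

jog_arm(series=[[[0,-0.0015,0,0,0,0],[0,-0.003,0,0,0,0],[0,-0.0045,0,0,0,0],[0,-0.005,0,0,0,0],[0,-0.005,0,0,0,0]]], fingers=0.046)

```text
time: 9.2
position: [603.7, 99.4, 67.0]
tcp_rot: [179.7, -0.1, 93.9]
force: [4.7, 5.6, -3.5]
finger_gap: 0.521
finger_force: 4.3
```

```bash
python3 z.py z3
```

```text
[603.71021808  99.41161691  67.03886371] [ 1.79722703e+02 -1.13610555e-01  9.39492164e+01] 9.2 [ 4.66448914  5.58550168 -3.46156759] 0.5210541751258025 4.28018614242319
[[11, 11, 11], [13, 13, 13], [15, 15, 14], [13, 13, 10], [15, 13, 12], [42, 56, 79], [16, 50, 105], [16, 48, 99], [17, 48, 98], [17, 49, 98], [17, 48, 98], [13, 46, 97], [15, 45, 99], [100, 95, 90], [125, 107, 88], [119, 103, 89]]
[[12, 11, 12], [14, 14, 14], [18, 18, 18], [17, 16, 15], [12, 11, 8], [12, 29, 54], [20, 57, 116], [21, 55, 109], [22, 55, 107], [22, 55, 108], [21, 55, 107], [18, 53, 109], [21, 52, 110], [109, 105, 100], [132, 118, 97], [126, 115, 98]]
[[11, 10, 11], [8, 9, 11], [19, 18, 18], [17, 15, 15], [17, 15, 12], [40, 45, 50], [18, 53, 111], [18, 50, 104], [20, 50, 100], [18, 50, 100], [17, 50, 98], [15, 47, 98], [15, 47, 100], [67, 78, 92], [126, 110, 87], [118, 106, 88]]
```

View pics/z3.png

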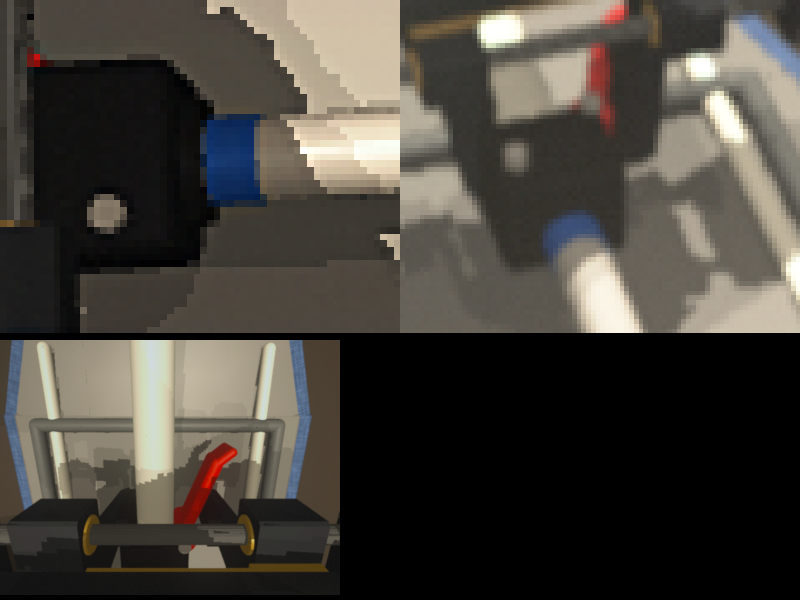

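The mouth now sits at the tape edge (boundary at about 235.0 against 234.94), and the lever is half closed. I'll finish the squeeze.

jog_arm(series=[[[0,-0.0015,0,0,0,0],[0,-0.003,0,0,0,0],[0,-0.004,0,0,0,0],[0,-0.0045,0,0,0,0],[0,-0.0045,0,0,0,0]]], fingers=0.038, force=20)

```text
time: 9.77
position: [600.4, 99.2, 67.2]
tcp_rot: [179.6, -0.1, 94.0]
force: [9.1, 5.8, -5.3]
finger_gap: 0.429
finger_force: 5.8
```

jog_arm(series=[[[0,0,0,0,0,0],[0,0,0,0,0,0],[0,0,0,0,0,0],[0,0,0,0,0,0],[0,0,0,0,0,0],[0,0,0,0,0,0]]], fingers=0.03, force=25)

```text
time: 10.27
position: [600.0, 99.2, 67.2]
tcp_rot: [179.6, -0.1, 94.1]
force: [7.0, 6.6, -4.1]
finger_gap: 0.404
finger_force: 24.7
```

```bash
python3 z.py z4
```

```text
[599.99670443  99.21584101  67.20471896] [ 1.79632539e+02 -9.76379028e-02  9.40800071e+01] 10.2667 [ 7.03513185  6.58066729 -4.07079674] 0.40352483845491244 24.67242558281214
[[10, 10, 11], [11, 11, 10], [15, 15, 14], [15, 14, 12], [16, 14, 11], [13, 28, 52], [17, 52, 107], [17, 50, 100], [16, 47, 97], [16, 48, 98], [18, 48, 97], [13, 45, 97], [14, 45, 99], [99, 95, 90], [125, 108, 88], [116, 102, 87]]
[[13, 11, 11], [11, 9, 11], [18, 19, 18], [17, 17, 15], [16, 15, 13], [15, 31, 56], [23, 60, 118], [22, 56, 109], [22, 55, 108], [22, 55, 108], [21, 55, 108], [17, 53, 107], [20, 51, 109], [108, 105, 99], [133, 119, 97], [126, 114, 98]]
[[13, 12, 13], [8, 8, 10], [19, 18, 19], [18, 16, 16], [18, 14, 12], [10, 17, 27], [18, 54, 113], [19, 50, 103], [19, 50, 100], [19, 51, 100], [18, 50, 98], [15, 46, 98], [13, 45, 99], [67, 78, 92], [127, 111, 87], [119, 106, 89]]
```

View pics/z4.png

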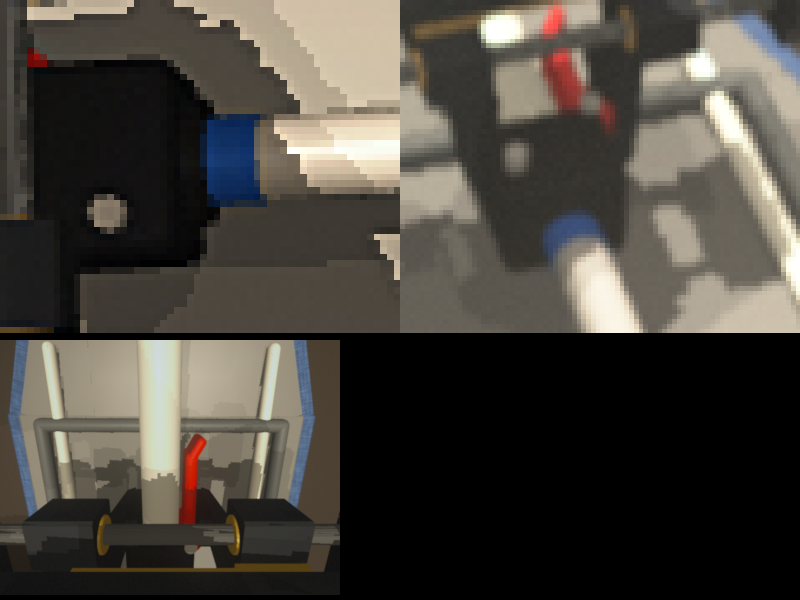

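Mouth is still at the tape, and the lever lies parallel to the tube with the grip holding 25 N across 35.6 mm. One closer check of the lever angle, in numbers.

Run:
```python
from h import *
c=capture("wrist");im=c["img"].astype(int)
m=(im[:,:,0]>1.8*im[:,:,1])&(im[:,:,0]>70)&(im[:,:,0]>1.8*im[:,:,2])
for r in range(175,350,12):
    x=np.nonzero(m[r])[0]
    if len(x)>2:
        L,R=[atz(c,(u,r),97) for u in (x.min()-.5,x.max()+.5)]
        f=lambda p:(p[0]-(591.5-(p[1]-140)*.0688))*.9976
        print(r,x.min(),x.max(),L[:2].round(1),"xb",round(f(L),1),round(f(R),1))
for v in("top","side","wrist"):
    c=capture(v)
    for n in("lever_tip","lever_pin","collar_mouth","tape_edge"):
        for d in models.spot_point(n,c)[:1]:print(v,n,round(d["score"],2),np.round(d["at"],1))
c=capture("wrist");cv2.imwrite("pics/w5.png",cv2.resize(c["img"][150:390,180:500],(800,600))[:,:,::-1])
```

```text
187 361 385 [609.6 152.7] xb 19.0 26.7
199 354 385 [607.9 148.8] xb 16.9 26.9
211 345 378 [605.4 144.8] xb 14.2 24.9
223 345 372 [605.8 141. ] xb 14.3 23.2
235 344 372 [605.8 137. ] xb 14.1 23.3
247 344 371 [606.2 133. ] xb 14.1 23.2
259 344 371 [606.5 128.9] xb 14.2 23.4
271 343 370 [606.6 124.7] xb 14.0 23.2
283 343 370 [607.  120.5] xb 14.1 23.4
295 342 369 [607.  116.1] xb 13.8 23.2
307 342 368 [607.4 111.7] xb 13.9 23.1
319 337 368 [606.1 107.1] xb 12.3 23.2
331 337 367 [606.5 102.6] xb 12.4 23.1
343 337 366 [606.9  97.9] xb 12.5 22.9
top lever_pin 0.94 [619.8  82.4  85.9]
top collar_mouth 0.8 [593.1  44.1  83.2]
top tape_edge 0.68 [594.5  43.3  82.4]
side lever_tip 0.59 [611.4 152.1  85.5]
side lever_pin 0.89 [616.1  84.1  84.3]
side collar_mouth 0.85 [598.2  43.4  83.9]
side tape_edge 0.39 [596.6  48.4  84.3]
wrist lever_tip 0.57 [611.6 146.1  84.3]
wrist lever_pin 0.8 [614.   84.5  84.3]
wrist collar_mouth 0.79 [597.3  43.5  87.7]
```

View pics/w5.png

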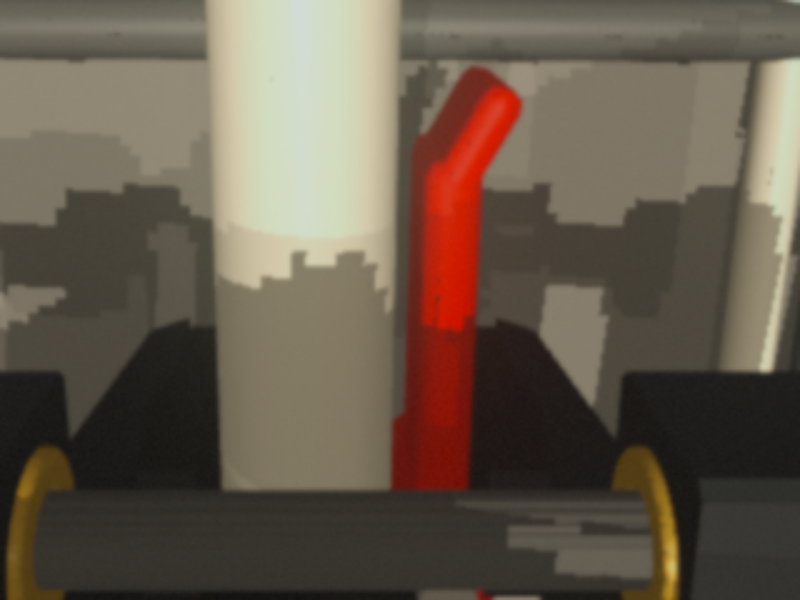

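The view shows the red lever parallel to the tube. Its outer face is at about 23.2 mm from the axis all along, against 23.5 nominal, so it is shut.

```bash
python3 -c "
from rig import ctrl
print(ctrl.close_job())"
```

```text
the job is handed in; nothing more can be done
None
```

I pushed the leg in to the tape (within about 0.2 mm in the top image), swung the cam lever fully shut, and handed the job in with the gripper still holding both; the arm stayed clear of the peg, wrench and can.

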